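Sort two studs by thread pitch on a notched gauge

ROBOT

A 7-joint arm with a two-finger parallel gripper is mounted at the origin on the work surface; the furniture and walls round the work are solid. World frame = base frame: x ahead of the robot, y to its left, z up, the work surface at z = 0. Lengths are in m, angles in rad, forces in N, time in s.
With the tool pointing down it reaches from about 0.425 to 0.925 m from the base axis. Payload 6.8 kg.
Tool frame: the origin (TCP) lies between the finger pads; the fingertips stand r.tip_reach ahead of it and the grasp point (between the pads) lies 11 mm behind it (r.tip_reach is the distance from the TCP to the fingertips, in m); z points along the fingers, y is the direction in which the jaws open and shut (so a half turn about z gives the same grasp; the last joint's range is limited). The gripper opens to 85 mm and grips with 20 to 120 N. Pads are 22 mm wide; open, the fingers measure 114 mm over their backs; the gripper's body (76 mm by 85 mm) begins 54 mm behind the grasp point. The pads swing forward as they close: fully open they stand 13 mm farther back than shut.
Start: joints at [1.048, 0.477, 0.022, 1.555, -0.011, 1.109, -0.083], TCP at [0.272, -0.618, 0.216] pointing down, gripper open.
Joint ranges: [-2.96, 2.96], [-0.34, 2.1], [-1.41, 1.46], [0.24, 2.44], [-1.37, 4.51], [0.17, 1.92], [-2.96, 2.96]. Speed limits (rad/s): [2.39, 2.39, 3.14, 3.14, 3.14, 3.14, 3.14].

INTERFACE

Orientations are given as a rotation vector (axis times angle).
In Python, from bench import r, eyes, spotter gives the robot as it stands.
- The arm moves only by the tool carry_out, never from a script. Its argument "series" is text: rows parted by semicolons, each of 5 numbers parted by spaces: the shift along the tool's x, y, z in cm, then the turn about the tool's z in rad, then the opening, from 0 (shut) to 1 (fully open). In form: x y z yaw gripper; .... A call has 1 to 8 rows; each row shifts and turns the commanded pose from where the row before left it, along the tool's axes as they then stand; what a row does not reach is not made up. A row lasts 1/8 s, in which the tool goes at most 62.5 mm and 10.7 degrees, less where a joint would pass 70% of its speed; a pose out of reach is approached as far as the arm can. A call with a gripper value outside its range is refused whole. The fingers move at their own pace and stop on an object; "grip_force" is the grip in N (left out, the last holds). Time passes only in rows, so rows that do not move let the fingers close. It gives the time, the measured TCP pose, the force and the opening at its end, in the units of the state.
- r.get_obs(): the state, without advancing time (a new reading comes with each control period).
- eyes.grab_frame(name): name is "side" or "top"; returns a dict with "color" (384x512x3 uint8, blue, green, red), "intrinsics" (3x3 intrinsics, pixels), "R" (3x3) and "t" (3): a world point X has camera coordinates R X + t. Camera axes: x right, y down, z forward; pixel columns grow to the right and rows downward; lengths in m; the calibration is good to about 2 mm. A picture is of the moment at which its call begins. There is no depth.
- r.hand_in(): hands the job in, once; it reports no verdict.
Trained networks look in a picture, given as the dict that the camera call returned (one of the last four; its "shot" number tells which), for a name from the list of things; names that differ only in an ending like _2 or _b are one class to them, and where a whole thing is asked for, a point or a joint stands for the part that bears it (a point fixed in the world has none). Each returns a list of dicts, best first, with "confidence" (0 to 1); they miss things now and then, are a little off and sometimes report something else, mostly with a low value. They report only what shows in the picture. A call takes as long as a camera call. They do not tell look-alikes from the thing itself.
- spotter.search_frame(picture, query): "uv" ([column, row] in pixels, amid what is visible of it).
- spotter.trace(picture, query): "pixels" (384x512 bool, what is visible of it) and "uv" ([column, row] in pixels, amid what is visible of it).
- spotter.mark_of(picture, query): "uv" ([column, row] in pixels: a listed point, or the origin of a listed thing).
The state is a dict: "clock": time; "joints": joint angles; "qvel": joint speeds; "tau": joint torques, N m; "tcp_pos": TCP position; "orientation": TCP orientation; "contact_force": force on the tool from outside, world axes, zero at the start; "moment": the same for the moment, N m; "grip_width": finger opening in m.
Only numpy, scipy, OpenCV 4.12 (cv2) and the standard library are available. Lean on these libraries where they do the work, as an engineer would, in place of code of your own. Each camera call takes 0.05 s, during which the arm holds its last target.

TASK

Sort the two threaded studs by their thread pitch on the blue gauge: lay the coarse-threaded stud in the notch with the wide teeth and the fine-threaded stud in the notch with the fine teeth. Each should end fully down in its V, lying along the notch and centred, with its square body between the two jaws; the plain pin without thread is not wanted.

Things in the scene. Friction and masses are not known exactly. Their poses are not given: they have to be found in the camera images.
- coarse_stud_mid (a point): Coarse-threaded stud of dark steel, pitch 8 mm (few wide grooves), 140 mm long, lying along its x axis: a square body 24 x 24 mm, 36 mm long, in the middle (grip it across two flat sides); on either side a threaded end 22 mm thick, 52 mm long. 0.18 to 0.35 kg, both ends alike. This point: its centre, 12 mm above the worktop as it lies.
- fine_stud_mid (a point): Fine-threaded stud of bright metal, pitch 3 mm (many close grooves), 140 mm long, lying along its x axis: a square body 24 x 24 mm, 36 mm long, in the middle (grip it across two flat sides); on either side a threaded end 22 mm thick, 52 mm long. 0.18 to 0.35 kg, both ends alike. This point: its centre, 12 mm above the worktop as it lies. A plain pin of the same shape with smooth ends is not it.
- coarse_notch (a point): Coarse gauge notch: dark steel jaws with wide teeth, 8 mm apart. Two V jaws, each 32 mm long, top 54 mm above the worktop, 48 mm wide at the rims; the 66 mm gap between them takes the square body and the fingers, down to the fixed blue plate (8 mm thick). The notches are parallel, 90 mm apart. This point: centre of a seated stud, 45.6 mm above the worktop, midway between the jaws; x along the notch, z up.
- fine_notch (a point): Fine gauge notch: bright metal jaws with fine teeth, 3 mm apart. Two V jaws, each 32 mm long, top 54 mm above the worktop, 48 mm wide at the rims; the 66 mm gap between them takes the square body and the fingers, down to the fixed blue plate (8 mm thick). The notches are parallel, 90 mm apart. This point: centre of a seated stud, 45.6 mm above the worktop, midway between the jaws; x along the notch, z up.
Mind the look-alikes: they are no part of the job. Leave any orange look-alike of the part that bears fine_stud_mid alone.

How it is judged:
At the end, for the whole second after the job is handed in: The coarse stud rests in the coarse notch and the fine stud in the fine notch, each with its centre within 15 mm (seen from above) and 6 mm (in height) of the seat point, within about 10 degrees of the notch's direction, and released (horizontal distance between coarse_stud_mid and coarse_notch below 0.015 m and z of coarse_stud_mid in the frame of coarse_notch between -0.006 and 0.006 m and angle between the x axis of coarse_stud_mid and the x axis of coarse_notch, either way round below 0.17 rad and horizontal distance between fine_stud_mid and fine_notch below 0.015 m and z of fine_stud_mid in the frame of fine_notch between -0.006 and 0.006 m and angle between the x axis of fine_stud_mid and the x axis of fine_notch, either way round below 0.17 rad); the robot touches nothing.
It also fails if it takes over 59 s, if anything falls off the work surface, if the arm or the gripper's body presses on something with over 40 N, if the wrist force passes 120 N, or if a joint passes its speed limit or range.

## Working session

There is one attempt and no reset: what is moved stays moved. The work goes in short steps, Python scripts to look and compute and a tool call to move; the robot and the scene stay as the last step left them, time stands still between calls to the robot, and variables do not carry over. Pictures are saved under pics/ and viewed, and the job is handed in when it is done.

Besides the shell and the picture viewer there is one more tool, called after ">>>" as a command line: name --argument value ..., lists and objects as JSON in quotes. carry_out: Moves the arm, as the interface text tells. Its arguments: {"type":"object","properties":{"series":{"type":"string"},"grip_force":{"type":"number"}},"required":["series"]}

```bash
mkdir -p pics; ls
cat > h.py <<'E'
import numpy as np, cv2
from bench import r, eyes, spotter
def ray(f,uv):
    K=np.array(f["intrinsics"]);R=np.array(f["R"]);t=np.array(f["t"])
    d=R.T@np.linalg.inv(K)@np.array([uv[0],uv[1],1.]);c=-R.T@t
    return c,d
def onz(f,uv,z):
    c,d=ray(f,uv);return c+d*(z-c[2])/d[2]
def proj(f,X):
    p=np.array(f["intrinsics"])@(np.array(f["R"])@np.array(X)+np.array(f["t"]));return p[:2]/p[2]
E
python3 - <<'E'
from h import *
o=r.get_obs();print({k:np.round(v,3) for k,v in o.items()},r.tip_reach)
for n in("top","side"):
    f=eyes.grab_frame(n);cv2.imwrite(f"pics/{n}0.png",f["color"])
    print(n,-np.array(f["R"]).T@f["t"])
    for q,z in(("coarse_stud_mid",.012),("fine_stud_mid",.012),("coarse_notch",.0456),("fine_notch",.0456)):
        for d in spotter.mark_of(f,q): print(q,np.round(d["uv"],1),round(d["confidence"],2),np.round(onz(f,d["uv"],z),4))
E
```

```text
pics
{'clock': np.float64(0.0), 'joints': array([ 1.048,  0.478,  0.022,  1.556, -0.012,  1.109, -0.083]), 'qvel': array([ 0.001, -0.   ,  0.   ,  0.001, -0.001,  0.001, -0.001]), 'tau': array([-0.0000e+00, -5.9644e+01,  1.6080e+00, -2.8120e+01,  1.2000e-02,
        9.0000e-03,  0.0000e+00]), 'tcp_pos': array([ 0.272, -0.617,  0.215]), 'orientation': array([-3.073e+00, -6.460e-01,  1.000e-03]), 'contact_force': array([ 0.519, -0.392,  0.13 ]), 'moment': array([0.009, 0.028, 0.019]), 'grip_width': np.float64(0.085)} 0.008
top [ 0.29406363 -0.00755063  1.0272738 ]
coarse_stud_mid [144.2 182.5] 0.8 [0.4004 0.2595 0.012 ]
fine_stud_mid [197.1 166.2] 0.8 [0.4466 0.1164 0.012 ]
fine_stud_mid [350.4 260.5] 0.78 [ 0.1896 -0.3062  0.012 ]
coarse_notch [325.8 143.9] 0.56 [ 0.5058 -0.2338  0.0456]
coarse_notch [353.3 131.9] 0.36 [ 0.5398 -0.3096  0.0456]
fine_notch [355.7 131.1] 0.9 [ 0.5421 -0.3163  0.0456]
side [ 1.08950747 -0.01047827  1.14422598]
coarse_stud_mid [348.2 203.4] 0.65 [0.4095 0.2456 0.012 ]
fine_stud_mid [303.9 209.1] 0.73 [0.4332 0.1214 0.012 ]
fine_stud_mid [164.6 136.5] 0.73 [ 0.1946 -0.2989  0.012 ]
coarse_notch [170.1 225.3] 0.61 [ 0.5167 -0.2357  0.0456]
coarse_notch [304.2 211.2] 0.55 [0.4591 0.1181 0.0456]
```

View pics/top0.png

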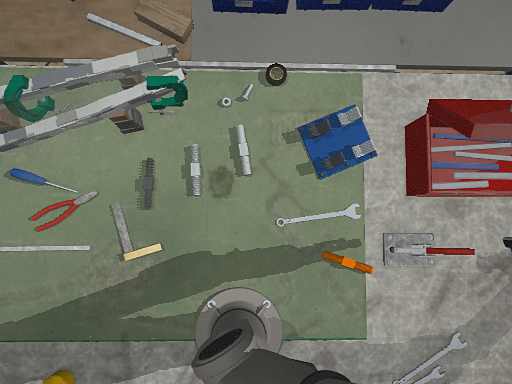

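View pics/side0.png

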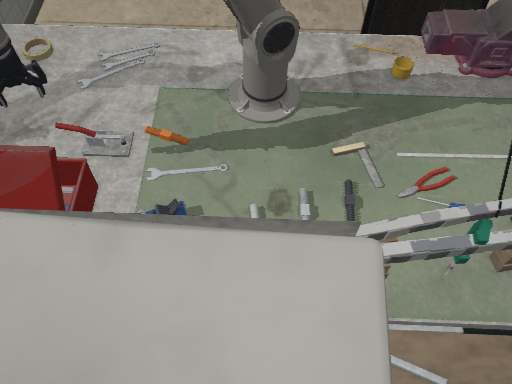

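Run:
```python
import cv2
a=cv2.imread("pics/top0.png");b=cv2.imread("pics/side0.png")
c=lambda im,u,v,w,h:cv2.resize(im[v-h:v+h,u-w:u+w],(390,290),interpolation=cv2.INTER_CUBIC)
import numpy as np
cv2.imwrite("pics/crop0.png",np.vstack([np.hstack([c(a,170,172,55,41),c(a,340,140,55,41)]),np.hstack([c(b,325,205,55,41),c(a,350,255,55,41)])]))
```

```text
(no output)
```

View pics/crop0.png

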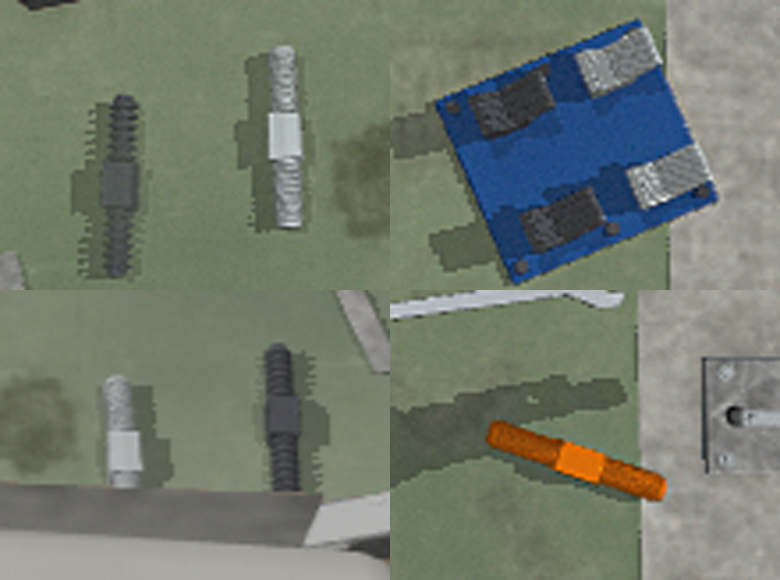

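The top view shows the candidates. The coarse stud could be the dark part at (148,183). The fine stud could be the bright part at (195,169), the bright part at (243,150), or the orange part at (348,262), which is a look-alike to leave alone. The gauge is at (338,142). Next I'll crop the two bright parts.

Run:
```python
from h import *
f=eyes.grab_frame("top");a=f["color"]
c=lambda im,u,v,w,h:cv2.resize(im[v-h:v+h,u-w:u+w],(390,580),interpolation=cv2.INTER_LANCZOS4)
cv2.imwrite("pics/crop1.png",np.hstack([c(a,195,169,24,36),c(a,243,150,24,36)]))
for n in("coarse_stud_mid","fine_stud_mid"):
  for d in spotter.trace(f,n):
    m=d["pixels"].astype(np.uint8)
    ys,xs=np.nonzero(m)
    P=np.array([onz(f,(x,y),.018)[:2] for x,y in zip(xs,ys)])
    rc=cv2.minAreaRect(P.astype(np.float32)*1000)
    u,s,v=np.linalg.svd(P-P.mean(0),full_matrices=False)
    print(n,d["confidence"],np.round(d["uv"]),len(xs),np.round(rc[0],1),np.round(rc[1],1),"ang",np.degrees(np.arctan2(v[0,1],v[0,0])),P.mean(0))
for q in("coarse_notch","fine_notch"):
  for d in spotter.mark_of(f,q): print(q,np.round(d["uv"],1),round(d["confidence"],2),np.round(onz(f,d["uv"],.0456),4))
# blue plate
hsv=cv2.cvtColor(a,cv2.COLOR_BGR2HSV)
m=cv2.inRange(hsv,(100,120,40),(130,255,255));m[:90]=0;m[:,400:]=0;m[:,:270]=0
ys,xs=np.nonzero(m);P=np.array([onz(f,(x,y),.008)[:2] for x,y in zip(xs,ys)])
rc=cv2.minAreaRect(P.astype(np.float32)*1000);print(rc,cv2.boxPoints(rc))
# shelf
K=f["intrinsics"];print(K);
g=eyes.grab_frame("side")
for z in np.arange(0,.6,.1):
  print(z,np.round(onz(f,(300,68),z),3),"side px",np.round(proj(g,onz(f,(300,68),z))),"rail end",np.round(onz(f,(180,50),z),3),np.round(proj(g,onz(f,(180,50),z))),np.round(proj(g,onz(f,(180,75),z))))
```

```text
coarse_stud_mid 0.91 [146. 180.] 396 [400.2 245.9] [ 27.9 134.5] ang 178.54147629332596 [0.402658   0.24601803]
fine_stud_mid 0.68 [350. 260.] 344 [ 186.2 -294.6] [139.3  19.9] ang 71.16256819128067 [ 0.18668873 -0.29497065]
fine_stud_mid 0.63 [195. 168.] 424 [435.6 119.9] [143.5  24.5] ang -176.71987092016468 [0.43466309 0.12071853]
coarse_notch [325.8 147.3] 0.61 [ 0.4965 -0.2337  0.0456]
coarse_notch [357.4 130.6] 0.55 [ 0.5436 -0.321   0.0456]
((522.4349975585938, -274.83770751953125), (158.98651123046875, 178.68905639648438), 22.917821884155273) [[ 414.42493 -223.50116]
 [ 484.0083  -388.08527]
 [ 630.44507 -326.17426]
 [ 560.8617  -161.59015]]
[[369.75163076   0.         255.33757671]
 [  0.         369.75163076 194.44545911]
 [  0.           0.           1.        ]]
0.0 [ 0.736 -0.172  0.   ] side px [187. 314.] rail end [0.782 0.172 0.   ] [328. 338.] [326. 309.]
0.1 [ 0.693 -0.156  0.1  ] side px [191. 282.] rail end [0.734 0.154 0.1  ] [325. 305.] [323. 278.]
0.2 [ 0.65 -0.14  0.2 ] side px [196. 248.] rail end [0.687 0.137 0.2  ] [323. 268.] [321. 243.]
0.30000000000000004 [ 0.607 -0.124  0.3  ] side px [201. 208.] rail end [0.639 0.119 0.3  ] [320. 227.] [318. 204.]
0.4 [ 0.564 -0.108  0.4  ] side px [208. 163.] rail end [0.592 0.102 0.4  ] [317. 179.] [315. 160.]
0.5 [ 0.521 -0.092  0.5  ] side px [215. 112.] rail end [0.544 0.084 0.5  ] [313. 125.] [312. 109.]
```

View pics/crop1.png

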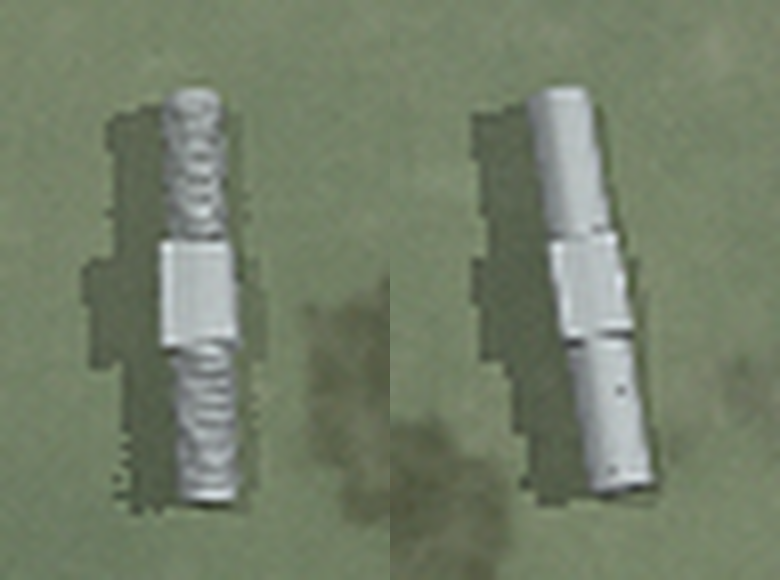

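The left bright part (195,169) has close grooves, so it is the fine stud. The right one (243,150) is smooth, so it is the plain pin. I'll go for the fine stud first, moving in an arc at z≈0.2.

>>> carry_out --series "4.15 -4.3 0 0 1;4.15 -4.3 0 0 1;4.15 -4.3 0 0 1;4.15 -4.3 0 0 1;4.15 -4.3 0 0 1;4.15 -4.3 0 0 1;4.15 -4.3 0 0 1;4.15 -4.3 0 0 1" --grip_force 60

```text
clock: 1.8
tcp_pos: [0.4379, -0.1674, 0.216]
orientation: [3.074, 0.646, 0.002]
contact_force: [1.9, -0.5, -0.4]
grip_width: 0.085
```

```bash
cat >> h.py <<'E'
from scipy.spatial.transform import Rotation as Ro
def go(x,y,z,ang=None):
    o=r.get_obs();R=Ro.from_rotvec(o["orientation"]).as_matrix()
    a=np.degrees(np.arctan2(R[1,0],R[0,0]))
    d=R.T@(np.array([x,y,z])-o["tcp_pos"])*100
    s="" if ang is None else f"yaw {np.radians((a-ang+90)%180-90):.3f}"
    print("tcp",np.round(o["tcp_pos"],4),"ang %.2f"%a,"zdown",np.round(R[:,2],3),"cm",np.round(d,2),s,"j",np.round(o["joints"],2),"F",np.round(o["contact_force"],1),"w",round(float(o["grip_width"]),4),"t",round(float(o["clock"]),2))
E
python3 - <<'E'
from h import *
go(.4345,.1205,.2,3.3)
f=eyes.grab_frame("top");cv2.imwrite("pics/top1.png",f["color"])
print([np.round(onz(f,u,z),4) for u,z in(((195.4,169),.024),((326.9,144),.045),((356.8,132.6),.045),((319.4,127.6),.045),((334.4,160.4),.045))])
E
```

```text
tcp [ 0.4379 -0.1674  0.216 ] ang 23.75 zdown [ 0.001 -0.001 -1.   ] cm [ 11.29 -26.49   1.58] yaw 0.357 j [ 0.45  0.15 -0.24  2.02  0.04  0.98 -0.97] F [ 1.9 -0.5 -0.4] w 0.085 t 1.8
[array([0.4371, 0.1194, 0.024 ]), array([ 0.5057, -0.2369,  0.045 ]), array([ 0.5381, -0.3194,  0.045 ]), array([ 0.5506, -0.2168,  0.045 ]), array([ 0.461 , -0.2569,  0.045 ])]
```

>>> carry_out --series "3.1 -4 0 0 1;3.1 -4 0 0 1;3.1 -4 0 0 1;0.67 -4.83 0 0 1;0.67 -4.83 0 0 1;0.67 -4.83 0 0 1;0 0 5 0.178 1;0 0 5 0.178 1"

```text
clock: 2.85
tcp_pos: [0.4348, 0.1194, 0.1152]
orientation: [-3.14, -0.085, -0.005]
contact_force: [-1.0, -1.1, 0.4]
grip_width: 0.0855
```

Run:
```python
from h import *
go(.4355,.120,.012,3.3)
f=eyes.grab_frame("top");cv2.imwrite("pics/top2.png",cv2.resize(f["color"][110:230,110:270],(800,600)))
```

```text
tcp [0.4348 0.1194 0.1152] ang 3.10 zdown [ 0.003  0.001 -1.   ] cm [ 0.04 -0.05 10.32] yaw -0.004 j [-0.04  0.28 -0.42  2.15  0.17  0.74 -2.09] F [-1.  -1.1  0.4] w 0.0855 t 2.85
```

View pics/top2.png

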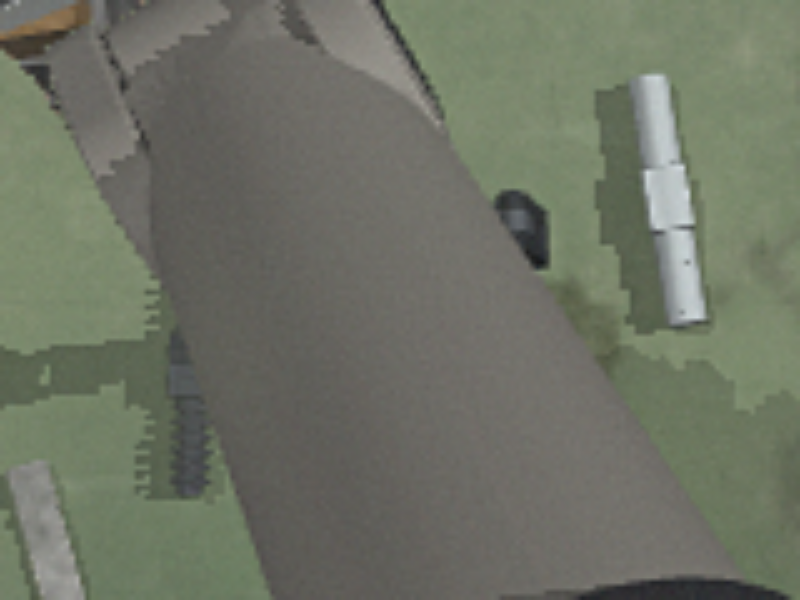

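The arm hides the stud from above. The plain pin is clear at crop (668,200) and the coarse stud is still in place. Descending now.

>>> carry_out --series "0 0 5 0 1;0 0 4 0 1;0 0 1.3 0 1;0 0 0 0 1;0 0 0 0 0.1;0 0 0 0 0.1;0 0 0 0 0.1;0 0 0 0 0.1"

```text
clock: 3.9
tcp_pos: [0.4342, 0.1189, 0.0129]
orientation: [-3.14, -0.092, -0.001]
contact_force: [0.0, -0.1, -0.6]
grip_width: 0.0123
```

>>> carry_out --series "0 0 0 0 0.1;0 0 0 0 0.1;0 0 0 0 0.1"

```text
clock: 4.28
tcp_pos: [0.434, 0.1189, 0.0125]
orientation: [3.14, 0.092, -0.0]
contact_force: [-0.7, -0.3, -0.5]
grip_width: 0.0085
```

Run:
```python
from h import *
go(.4355,.120,.15,3.3)
f=eyes.grab_frame("side");cv2.imwrite("pics/side1.png",cv2.resize(f["color"][130:270,230:420],(800,590)))
```

```text
tcp [0.434  0.1189 0.0125] ang 3.37 zdown [-0. -0. -1.] cm [  0.16  -0.1  -13.75] yaw 0.001 j [-0.11  0.46 -0.35  2.21  0.31  0.51 -2.21] F [-0.7 -0.3 -0.5] w 0.0085 t 4.28
```

View pics/side1.png

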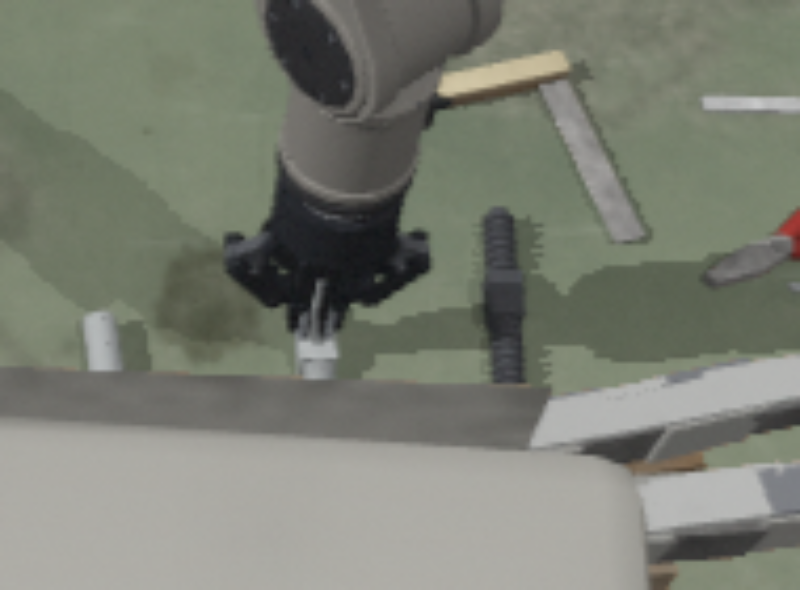

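Run:
```python
from h import *
f=eyes.grab_frame("side");im=f["color"].copy()
t=r.get_obs()["tcp_pos"]
for p,c in((t,(0,0,255)),(t+[0,0,.011],(0,255,0)),(t-[0,0,.008],(255,0,0)),((.4355,.12,.012),(0,255,255)),((.40,.246,.012),(0,255,255))):
    u=proj(f,p);print(u)
    im=cv2.drawMarker(im,tuple(int(round(v)) for v in u),c,cv2.MARKER_CROSS,5,1)
cv2.imwrite("pics/side2.png",cv2.resize(im[170:230,270:360],(800,533),interpolation=cv2.INTER_CUBIC))
for q in("coarse_stud_mid","fine_stud_mid"):
    for d in spotter.mark_of(f,q): print(q,np.round(d["uv"],1),round(d["confidence"],2),np.round(onz(f,d["uv"],.012),4))
```

```text
[303.00493023 209.24836006]
[303.41190141 207.25702765]
[302.71257937 210.67884893]
[303.4113612  209.81686497]
[348.10715974 200.48126467]
coarse_stud_mid [305.9 208.8] 0.73 [0.432 0.127 0.012]
coarse_stud_mid [352.  202.3] 0.7 [0.4055 0.2565 0.012 ]
fine_stud_mid [165.3 135.6] 0.81 [ 0.191  -0.2973  0.012 ]
fine_stud_mid [304.1 209.7] 0.49 [0.435  0.1219 0.012 ]
```

View pics/side2.png

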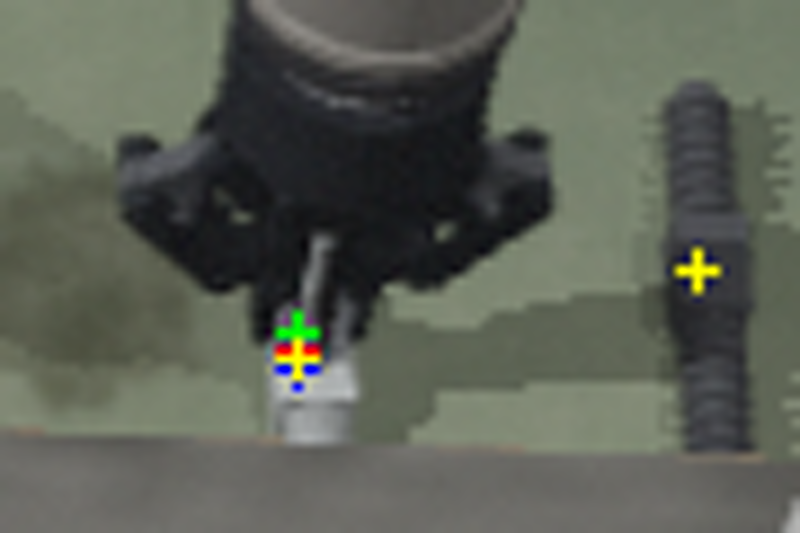

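Run:
```python
from h import *
f=eyes.grab_frame("side");im=f["color"]
cv2.imwrite("pics/side3.png",cv2.resize(im[180:225,275:335],(800,600),interpolation=cv2.INTER_NEAREST))
o=r.get_obs();print(o["grip_width"],o["contact_force"],o["moment"])
```

```text
0.00841130949414381 [ 0.85227754 -1.20306292 -0.281322  ] [-0.0169481  -0.00466176  0.03319017]
```

View pics/side3.png

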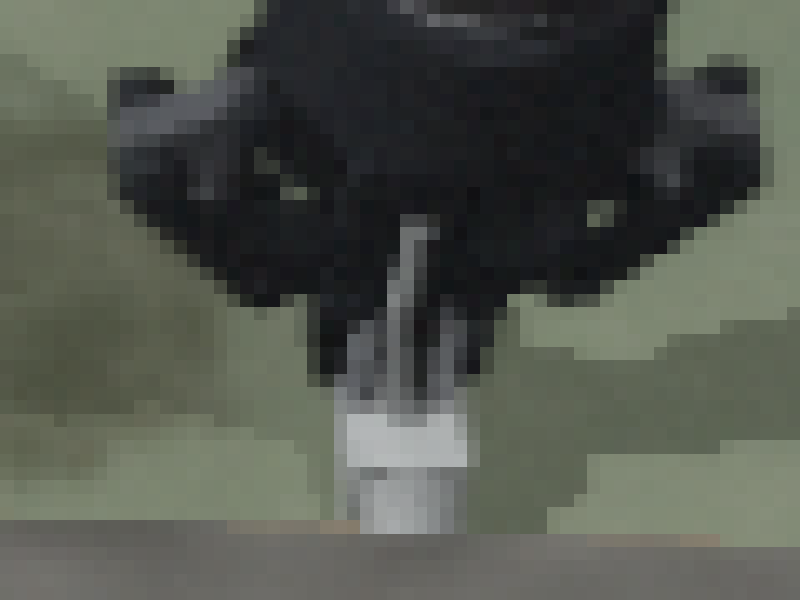

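Run:
```python
from h import *
f=eyes.grab_frame("side")
for x in(.4175,.434,.445,.4535):
  print(x,[(z,np.round((proj(f,(x,.12,z))-[275,180])*13.33)) for z in(0,.0045,.012,.024,.035,.045,.06)])
```

```text
0.4175 [(0, array([371., 352.])), (0.0045, array([373., 341.])), (0.012, array([377., 323.])), (0.024, array([383., 294.])), (0.035, array([388., 266.])), (0.045, array([393., 241.])), (0.06, array([401., 203.]))]
0.434 [(0, array([373., 420.])), (0.0045, array([375., 409.])), (0.012, array([379., 391.])), (0.024, array([385., 362.])), (0.035, array([390., 335.])), (0.045, array([395., 310.])), (0.06, array([403., 273.]))]
0.445 [(0, array([374., 466.])), (0.0045, array([376., 455.])), (0.012, array([380., 437.])), (0.024, array([386., 409.])), (0.035, array([391., 382.])), (0.045, array([396., 357.])), (0.06, array([404., 320.]))]
0.4535 [(0, array([375., 501.])), (0.0045, array([377., 491.])), (0.012, array([381., 473.])), (0.024, array([387., 445.])), (0.035, array([392., 418.])), (0.045, array([397., 394.])), (0.06, array([405., 356.]))]
```

>>> carry_out --series "0 0 0 0 1;0 0 0 0 1;0 0 0 0 1;0 0 0 0 1;0 0 0 0 1;0 0 0 0 1"

```text
clock: 5.32
tcp_pos: [0.434, 0.1189, 0.0125]
orientation: [3.14, 0.092, 0.0]
contact_force: [-0.4, 0.4, -0.1]
grip_width: 0.0855
```

Run:
```python
from h import *
go(.44,.12,.012,3.3);print(repr(r.tip_reach))
f=eyes.grab_frame("side");im=f["color"]
cv2.imwrite("pics/side4.png",cv2.resize(im[180:225,275:335],(800,600),interpolation=cv2.INTER_NEAREST))
```

```text
tcp [0.434  0.1189 0.0125] ang 3.37 zdown [ 0. -0. -1.] cm [ 0.6  -0.08  0.05] yaw 0.001 j [-0.11  0.46 -0.35  2.21  0.31  0.51 -2.22] F [-0.4  0.4 -0.1] w 0.0855 t 5.33
0.008
```

View pics/side4.png

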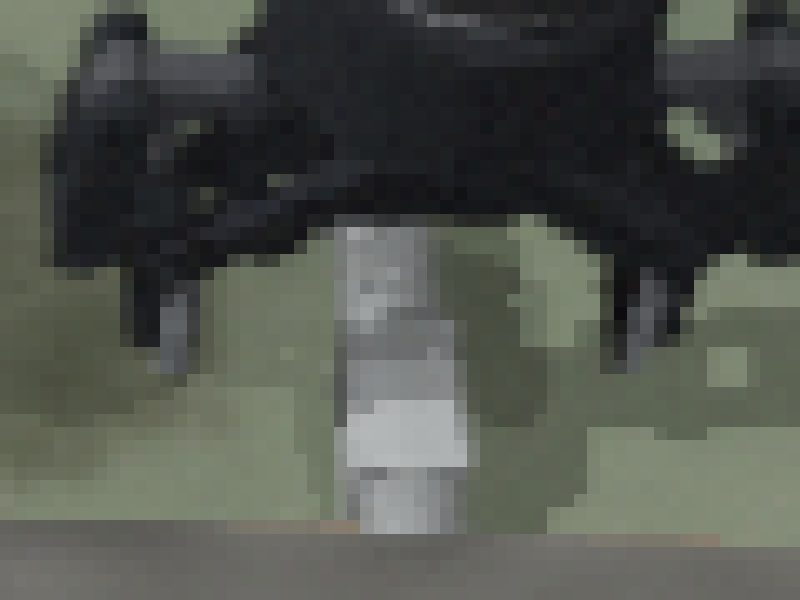

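Nothing was gripped. With the fingers open, the pad tips stand well above the table at about z=0.035, and shut they were around z=0.024, just above the body. The body centre is also nearer x=0.440. I'll half-close and go lower, watching the force.

>>> carry_out --series "0.6 0 0 0 0.45;0 0 0 0 0.45;0 0 0 0 0.45;0 0 0.4 0 0.45;0 0 0.3 0 0.45"

```text
clock: 6.0
tcp_pos: [0.4398, 0.1192, 0.0052]
orientation: [3.14, 0.092, -0.0]
contact_force: [0.4, 0.1, -0.8]
grip_width: 0.0385
```

Run:
```python
from h import *
go(.44,.12,.0,3.3)
f=eyes.grab_frame("side");im=f["color"]
cv2.imwrite("pics/side5.png",cv2.resize(im[180:225,275:335],(800,600),interpolation=cv2.INTER_NEAREST))
```

```text
tcp [0.4398 0.1192 0.0052] ang 3.37 zdown [-0. -0. -1.] cm [ 0.02 -0.08  0.52] yaw 0.001 j [-0.12  0.48 -0.34  2.2   0.32  0.5  -2.22] F [ 0.4  0.1 -0.8] w 0.0385 t 6.0
```

View pics/side5.png

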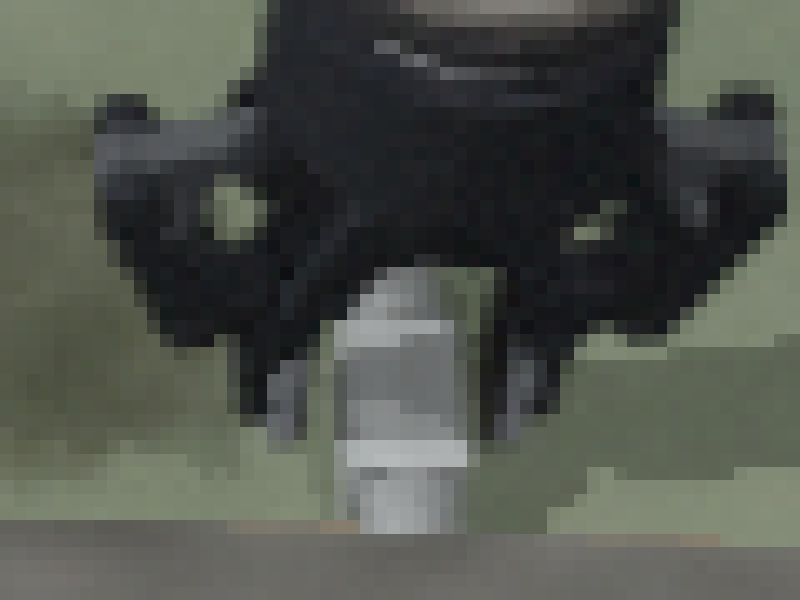

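>>> carry_out --series "0 0 0.4 0 0.45;0 0 0.3 0 0.45"

```text
clock: 6.3
tcp_pos: [0.44, 0.1192, -0.0018]
orientation: [3.14, 0.092, -0.0]
contact_force: [-0.2, -0.1, 0.1]
grip_width: 0.0384
```

>>> carry_out --series "0 0 0.2 0 0.45;0 0 0.2 0 0.45"

```text
clock: 6.55
tcp_pos: [0.44, 0.1192, -0.0056]
orientation: [-3.14, -0.092, -0.0]
contact_force: [0.0, -0.4, -0.3]
grip_width: 0.0385
```

Run:
```python
from h import *
go(.44,.12,.0,3.3)
f=eyes.grab_frame("side");im=f["color"]
cv2.imwrite("pics/side6.png",cv2.resize(im[180:225,275:335],(800,600),interpolation=cv2.INTER_NEAREST))
```

```text
tcp [ 0.44    0.1192 -0.0056] ang 3.36 zdown [ 0.  0. -1.] cm [ 0.   -0.08 -0.56] yaw 0.001 j [-0.13  0.5  -0.32  2.2   0.34  0.48 -2.23] F [ 0.  -0.4 -0.3] w 0.0385 t 6.55
```

View pics/side6.png

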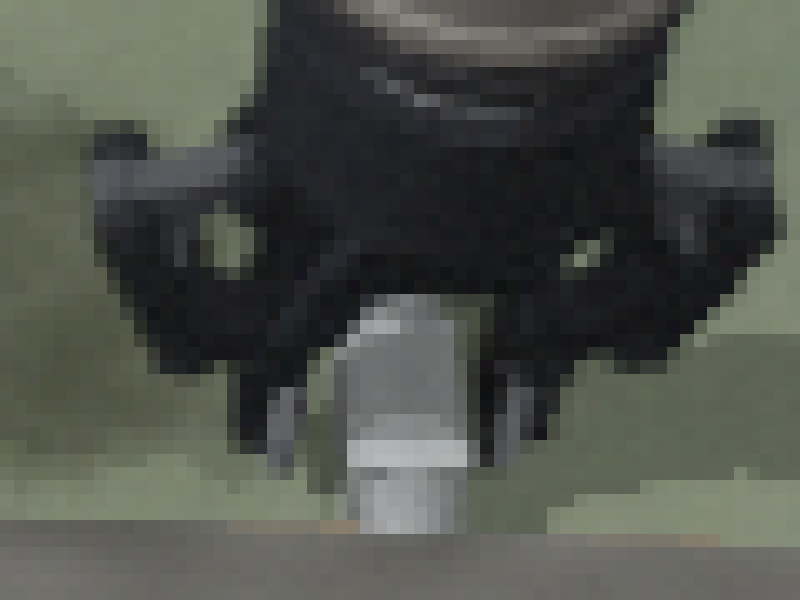

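>>> carry_out --series "0 0 0.2 0 0.45;0 0 0.2 0 0.45;0 0 0 0 0.1;0 0 0 0 0.1;0 0 0 0 0.1;0 0 0 0 0.1"

```text
clock: 7.35
tcp_pos: [0.4402, 0.1197, -0.0093]
orientation: [-3.14, -0.093, -0.001]
contact_force: [-1.1, 2.9, 5.5]
grip_width: 0.0226
```

Run:
```python
from h import *
go(.44,.12,.0,3.3)
f=eyes.grab_frame("side");im=f["color"]
cv2.imwrite("pics/side7.png",cv2.resize(im[180:225,275:335],(800,600),interpolation=cv2.INTER_NEAREST))
```

```text
tcp [ 0.4402  0.1197 -0.0093] ang 3.39 zdown [ 0.001  0.001 -1.   ] cm [-0.02 -0.03 -0.93] yaw 0.002 j [-0.14  0.51 -0.32  2.2   0.34  0.47 -2.24] F [-1.1  2.9  5.5] w 0.0226 t 7.35
```

View pics/side7.png

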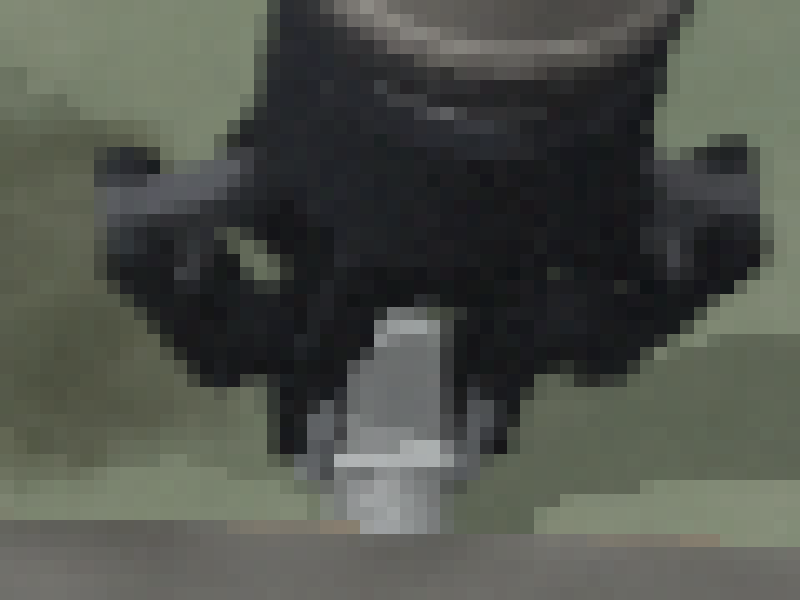

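Gripped: width is 22.6 mm and the pads straddle the body. Reported TCP z is -0.0093 with the stud centre at 0.012, so the seat needs reported z≈0.024. Lifting and carrying.

>>> carry_out --series "0 0 -2 0 0.1;0 0 -5 0 0.1;0 0 -5 0 0.1;0 0 -5 0 0.1;0 0 0 0 0.1"

```text
clock: 8.02
tcp_pos: [0.4422, 0.1193, 0.1634]
orientation: [-3.14, -0.09, -0.01]
contact_force: [-0.7, 0.5, -2.3]
grip_width: 0.023
```

Run:
```python
from h import *
go(.54,-.05,.16,22.9)
f=eyes.grab_frame("side");im=f["color"]
cv2.imwrite("pics/side8.png",cv2.resize(im[130:250,230:390],(800,600)))
```

```text
tcp [0.4422 0.1193 0.1634] ang 3.30 zdown [ 0.006  0.001 -1.   ] cm [ 8.79 17.46  0.39] yaw -0.342 j [ 0.01  0.22 -0.46  2.09  0.13  0.86 -2.04] F [-0.7  0.5 -2.3] w 0.023 t 8.03
```

View pics/side8.png

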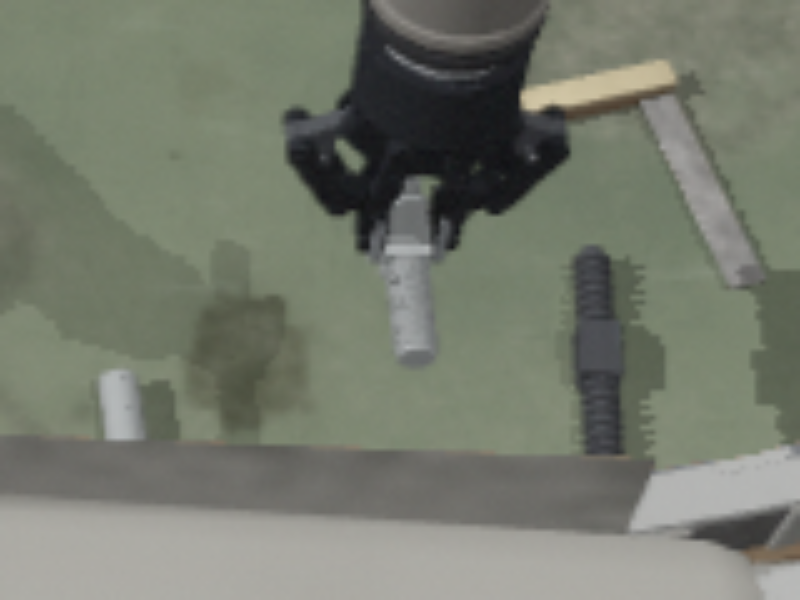

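>>> carry_out --series "2.2 4.37 0 0 0.1;2.2 4.37 0 0 0.1;2.2 4.37 0 0 0.1;2.2 4.37 0 0 0.1;0 0 0 -0.171 0.1;0 0 0 -0.171 0.1;-2.08 4.93 0 0 0.1;-2.08 4.93 0 0 0.1"

```text
clock: 9.07
tcp_pos: [0.5365, -0.1579, 0.1577]
orientation: [-3.076, -0.628, 0.007]
contact_force: [0.6, -0.5, -1.6]
grip_width: 0.0226
```

>>> carry_out --series "-2.08 4.93 0 0 0.1;-2.08 4.93 0 0 0.1;-2.08 4.93 0 0 0.1;0 0 0 0 0.1"

```text
clock: 9.57
tcp_pos: [0.5348, -0.3238, 0.157]
orientation: [3.081, 0.612, -0.009]
contact_force: [-0.0, 0.9, -2.9]
grip_width: 0.0224
```

Run:
```python
from h import *
go(.54,-.3175,.09,22.9)
for n in("top","side"):
  f=eyes.grab_frame(n);im=f["color"];cv2.imwrite(f"pics/{n}9.png",im)
```

```text
tcp [ 0.5348 -0.3238  0.157 ] ang 22.46 zdown [-0.006 -0.001 -1.   ] cm [ 0.76 -0.37  6.69] yaw -0.008 j [ 0.66  0.47 -0.3   1.72  0.16  0.98 -0.87] F [-0.   0.9 -2.9] w 0.0224 t 9.57
```

View pics/top9.png

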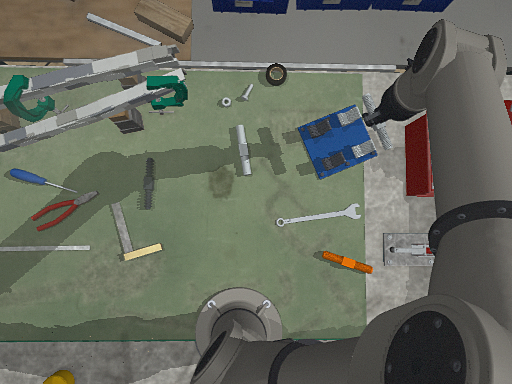

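View pics/side9.png

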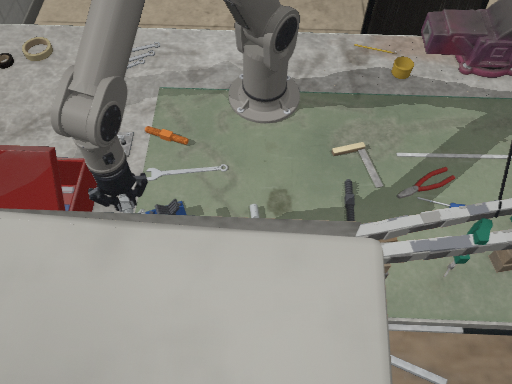

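Run:
```python
from h import *
f=eyes.grab_frame("top")
o=r.get_obs();t=o["tcp_pos"]
for z in(0,.02): print(z,proj(f,t+[0,0,z]))
a=f["color"][80:180,290:424].copy()
cv2.imwrite("pics/top10.png",cv2.resize(a,(800,597),interpolation=cv2.INTER_CUBIC))
for d in spotter.trace(f,"fine_stud_mid")+spotter.mark_of(f,"fine_stud_mid"): print(np.round(d["uv"],1),d["confidence"],onz(f,d["uv"],.178))
for p in((.540,-.3175,.0456),(.5055,-.235,.0456)):print((proj(f,p)-[290,80])*5.97)
```

```text
0 [369.97580985 121.64252799]
0.02 [372.89468837 119.35995577]
[373.1 123.4] 0.93 [ 0.52770617 -0.31656156  0.178     ]
[348.7 262.8] 0.61 [ 0.20144171 -0.25336599  0.178     ]
[349.8 261.6] 0.89 [ 0.20416601 -0.25595668  0.178     ]
[374.4 119.7] 0.75 [ 0.536666   -0.31985736  0.178     ]
[394.94948262 309.65069925]
[216.4022233  382.15996148]
```

View pics/top10.png

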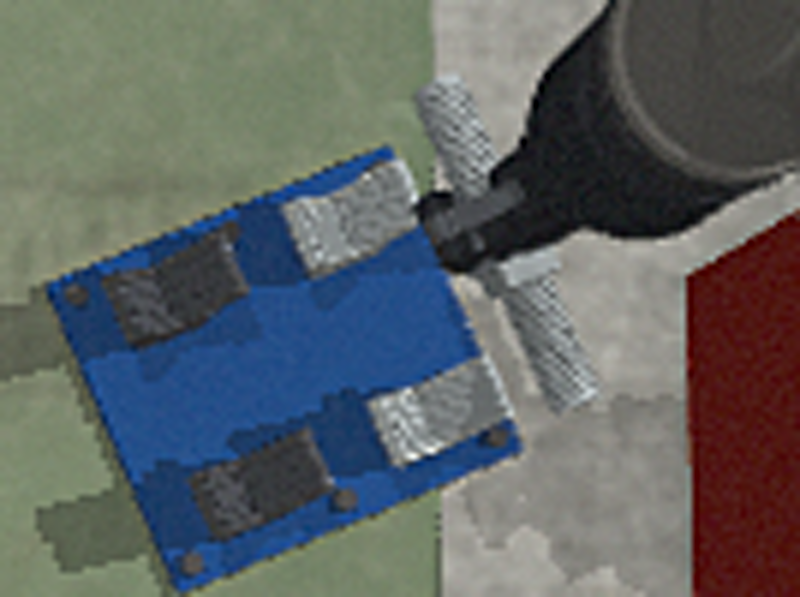

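The stud ends are at crop (440,85) and (580,395). Their midpoint agrees with the reported TCP in xy, if z is about 2 cm higher than reported. Moving over the notch and part-way down.

>>> carry_out --series "0.4 -0.2 3 0 0.1;0.36 -0.17 3 0 0.1;0 0 2 0 0.1;0 0 0 0 0.1;0 0 0 0 0.1"

```text
clock: 10.45
tcp_pos: [0.5448, -0.3115, 0.0815]
orientation: [3.078, 0.625, 0.002]
contact_force: [-0.4, -0.7, -2.9]
grip_width: 0.0228
```

Run:
```python
from h import *
go(.54,-.3175,.024,22.9)
f=eyes.grab_frame("top")
a=f["color"][80:180,290:424].copy()
cv2.imwrite("pics/top11.png",cv2.resize(a,(800,597),interpolation=cv2.INTER_CUBIC))
```

```text
tcp [ 0.5448 -0.3115  0.0815] ang 22.97 zdown [ 0.001 -0.001 -1.   ] cm [-0.68  0.36  5.75] yaw 0.001 j [ 0.63  0.56 -0.28  1.77  0.2   0.84 -0.92] F [-0.4 -0.7 -2.9] w 0.0228 t 10.45
```

View pics/top11.png

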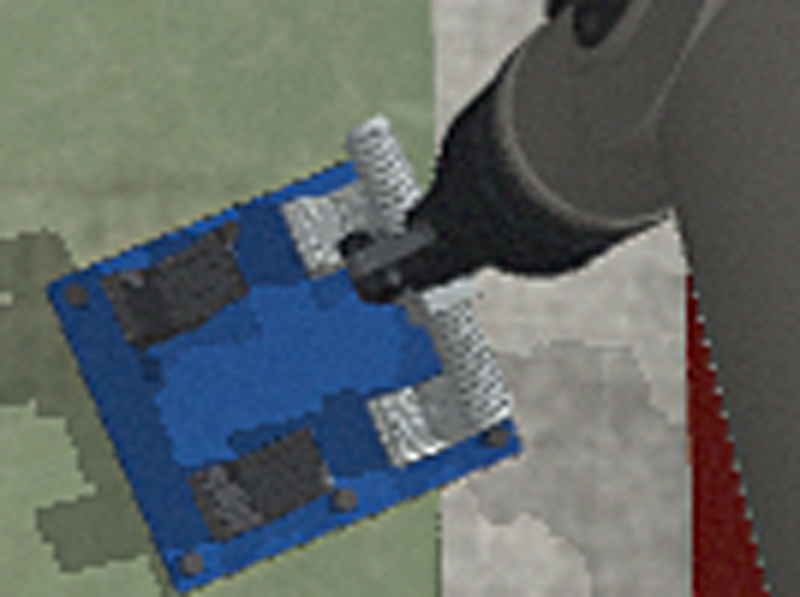

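>>> carry_out --series "-0.68 0.36 0 0 0.1;0 0 1.5 0 0.1;0 0 1 0 0.1;0 0 0 0 0.1;0 0 0 0 0.1"

```text
clock: 11.12
tcp_pos: [0.5394, -0.317, 0.0554]
orientation: [-3.078, -0.626, -0.0]
contact_force: [0.3, 0.4, -1.5]
grip_width: 0.0225
```

Run:
```python
from h import *
go(.54,-.3175,.024,22.9)
f=eyes.grab_frame("top")
a=f["color"][80:180,290:424].copy()
cv2.imwrite("pics/top12.png",cv2.resize(a,(800,597),interpolation=cv2.INTER_CUBIC))
t=r.get_obs()["tcp_pos"]
print((proj(f,t+[0,0,.021])-[290,80])*5.97)
for s in(-1,1): print((proj(f,t+[s*.07*np.cos(.4),s*.07*np.sin(.4),.021])-[290,80])*5.97)
```

```text
tcp [ 0.5394 -0.317   0.0554] ang 22.98 zdown [-0.  0. -1.] cm [0.03 0.07 3.14] yaw 0.001 j [ 0.63  0.6  -0.28  1.79  0.22  0.79 -0.92] F [ 0.3  0.4 -1.5] w 0.0225 t 11.12
[415.86020553 293.51030816]
[479.52260719 438.26738016]
[352.69087859 149.87440108]
```

View pics/top12.png

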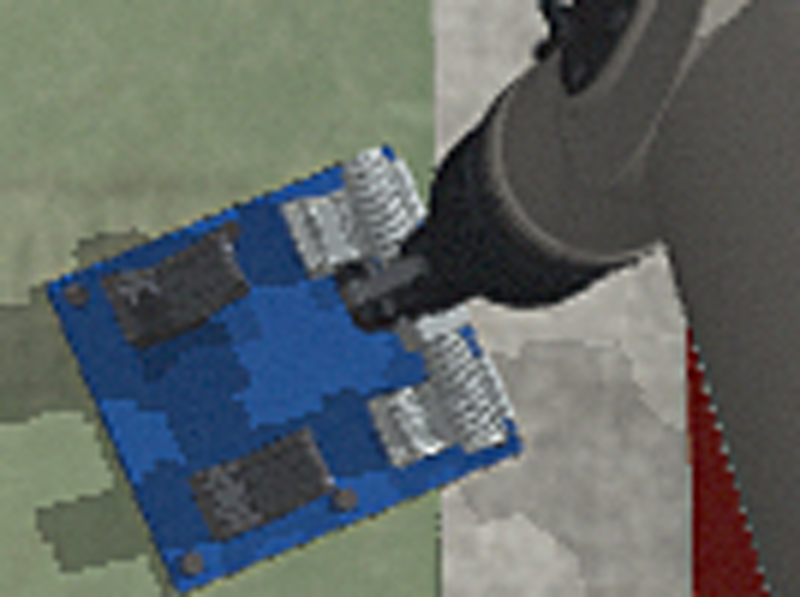

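The stud lies over the V, with its ends near crop (368,152) and (485,440), perhaps a few mm off to the right. I'll shift 2.5 mm left and go down in small steps, watching the force.

>>> carry_out --series "0 -0.2 1 0 0.1;0 0 0.7 0 0.1;0 0 0 0 0.1"

```text
clock: 11.55
tcp_pos: [0.5378, -0.3151, 0.0375]
orientation: [-3.078, -0.625, 0.002]
contact_force: [0.0, -0.2, -2.7]
grip_width: 0.0226
```

>>> carry_out --series "0 0 0.4 0 0.1;0 0 0.3 0 0.1;0 0 0 0 0.1"

```text
clock: 11.92
tcp_pos: [0.5383, -0.3153, 0.0313]
orientation: [-3.078, -0.625, 0.001]
contact_force: [-0.1, -0.0, -1.6]
grip_width: 0.023
```

Run:
```python
from h import *
go(.54,-.3175,.024,22.9);o=r.get_obs();print(o["moment"])
f=eyes.grab_frame("top")
a=f["color"][80:180,290:424].copy()
cv2.imwrite("pics/top13.png",cv2.resize(a,(800,597),interpolation=cv2.INTER_CUBIC))
```

```text
tcp [ 0.5383 -0.3153  0.0313] ang 22.96 zdown [-0.  0. -1.] cm [0.07 0.27 0.73] yaw 0.001 j [ 0.63  0.63 -0.27  1.8   0.23  0.75 -0.93] F [-0.1 -0.  -1.6] w 0.023 t 11.93
[-0.0014753  -0.02014321 -0.03029189]
```

View pics/top13.png

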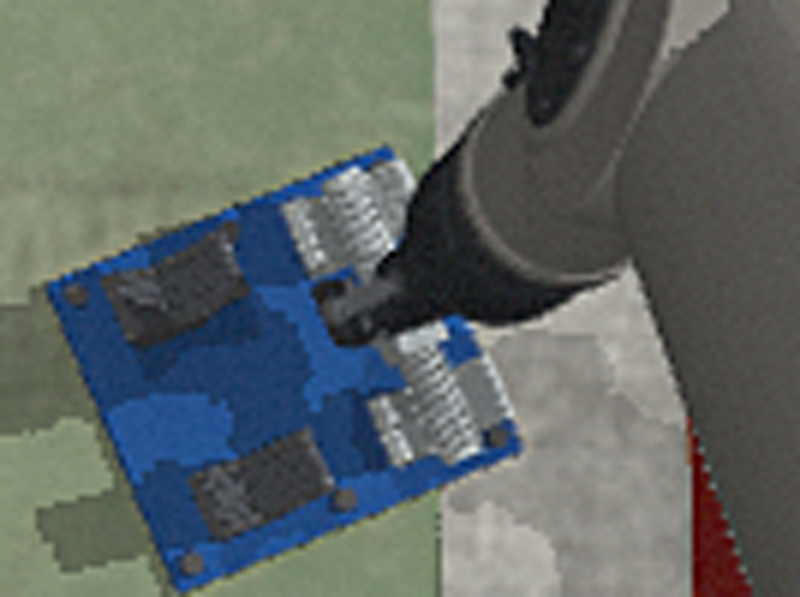

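The stud sits between the V rims, centred at about crop (410,305). Continuing down.

>>> carry_out --series "0 0 0.3 0 0.1;0 0 0.2 0 0.1;0 0 0 0 0.1"

```text
clock: 12.35
tcp_pos: [0.5383, -0.3154, 0.0263]
orientation: [-3.079, -0.625, 0.0]
contact_force: [0.6, 0.1, -1.6]
grip_width: 0.0226
```

>>> carry_out --series "0 0 0.2 0 0.1;0 0 0 0 0.1"

```text
clock: 12.6
tcp_pos: [0.539, -0.316, 0.0249]
orientation: [3.078, 0.625, 0.002]
contact_force: [1.5, -1.1, -0.1]
grip_width: 0.0224
```

>>> carry_out --series "0 0 0.15 0 0.1;0 0 0 0 0.1"

```text
clock: 12.85
tcp_pos: [0.5393, -0.3164, 0.0243]
orientation: [3.077, 0.624, 0.002]
contact_force: [-0.8, -1.2, 6.9]
grip_width: 0.0224
```

Contact at z 0.0243, as predicted. Releasing.

>>> carry_out --series "0 0 0 0 0.5;0 0 0 0 0.7;0 0 0 0 0.7;0 0 -2 0 0.7;0 0 -4 0 0.7;0 0 -5 0 1;0 0 -4 0 1;0 0 0 0 1"

```text
clock: 13.85
tcp_pos: [0.5411, -0.3164, 0.1785]
orientation: [3.073, 0.624, 0.011]
contact_force: [0.6, -0.8, -0.8]
grip_width: 0.0855
```

Run:
```python
from h import *
go(.54,0,.18,10)
f=eyes.grab_frame("top")
a=f["color"][80:180,290:424].copy()
cv2.imwrite("pics/top14.png",cv2.resize(a,(800,597),interpolation=cv2.INTER_CUBIC))
```

```text
tcp [ 0.5411 -0.3164  0.1785] ang 22.96 zdown [ 0.008 -0.004 -1.   ] cm [ 12.25 -29.18  -0.28] yaw 0.226 j [ 0.66  0.45 -0.31  1.7   0.16  1.   -0.87] F [ 0.6 -0.8 -0.8] w 0.0855 t 13.85
```

View pics/top14.png

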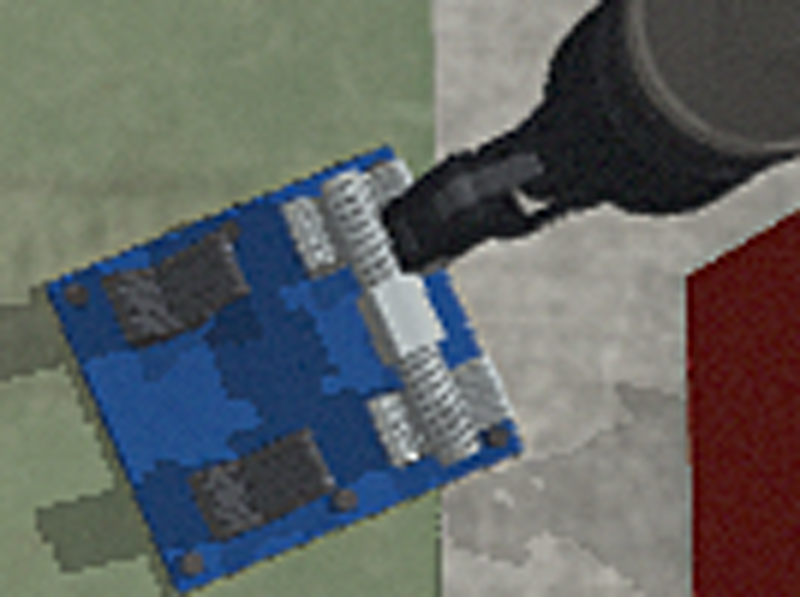

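The fine stud is seated: body at crop (405,310), threads in both bright jaws. Now the coarse stud.

>>> carry_out --series "2.04 -4.86 0 0 1;2.04 -4.86 0 0 1;2.04 -4.86 0 0 1;2.04 -4.86 0 0 1;2.04 -4.86 0 0 1;2.04 -4.86 0 0 1;-0.56 -5.6 0 0 1;-0.56 -5.6 0 0 1"

```text
clock: 14.9
tcp_pos: [0.4817, 0.1011, 0.1722]
orientation: [-3.078, -0.626, 0.003]
contact_force: [0.2, 0.8, 0.5]
grip_width: 0.0851
```

>>> carry_out --series "-0.56 -5.6 0 0 1;-0.56 -5.6 0 0 1;-0.56 -5.6 0 0 1;0 0 0 0.145 1;0 0 0 0.145 1;0 0 0 0.145 1;0 0 0 0 1"

```text
clock: 15.78
tcp_pos: [0.4017, 0.2473, 0.1724]
orientation: [3.14, -0.051, -0.002]
contact_force: [0.2, 0.0, 0.3]
grip_width: 0.0855
```

Run:
```python
from h import *
go(.405,.247,.0,-2)
f=eyes.grab_frame("side");im=f["color"]
cv2.imwrite("pics/side15.png",cv2.resize(im[130:250,290:450],(800,600)))
for x in(.387,.405,.423): print((proj(f,(x,.247,.024))-[290,130])*5)
f=eyes.grab_frame("top");cv2.imwrite("pics/top15.png",f["color"])
```

```text
tcp [0.4017 0.2473 0.1724] ang -1.87 zdown [-0.001 -0.001 -1.   ] cm [3.500e-01 1.000e-02 1.724e+01] yaw 0.002 j [-0.22  0.24 -0.52  2.04  0.15  0.9  -2.43] F [0.2 0.  0.3] w 0.0855 t 15.78
[294.55508785 321.54079145]
[296.94717    349.08816458]
[299.37463332 377.04298946]
```

View pics/side15.png

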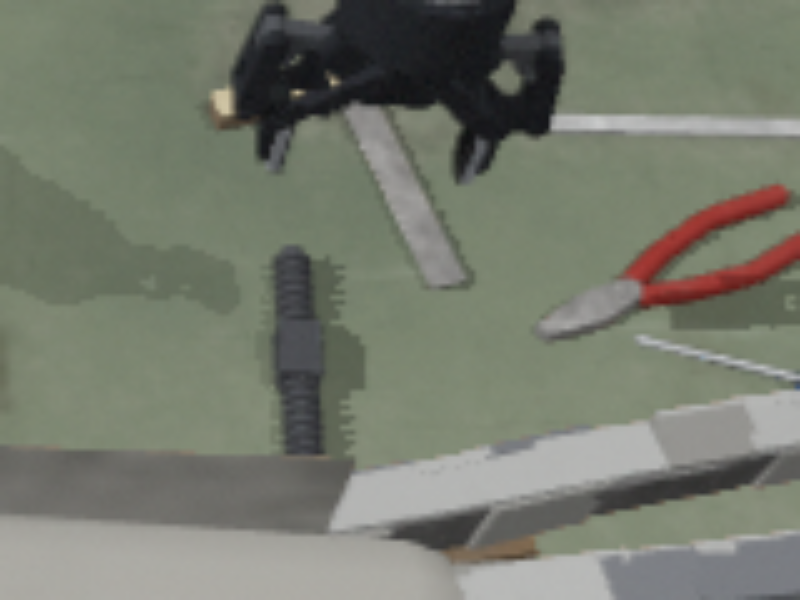

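View pics/top15.png

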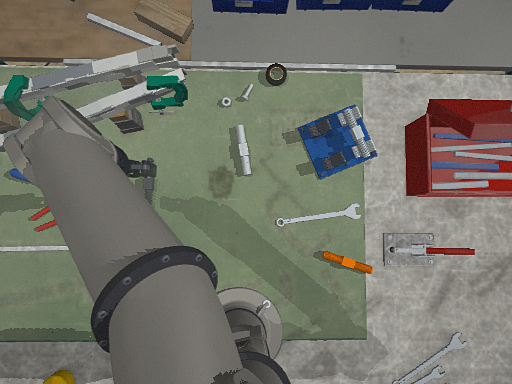

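Run:
```python
from h import *
f=eyes.grab_frame("side");t=r.get_obs()["tcp_pos"]
for z in(0,.02,.03):print((proj(f,t+[0,0,z])-[290,130])*5, (proj(f,np.array([.4422,.1193,.1634+z]))-[230,130])*5)
f=eyes.grab_frame("top")
for z in(0,.02,.03):
  for s in(-.045,0,.045):print(z,s,proj(f,t+[0,s,z]))
cv2.imwrite("pics/top16.png",cv2.resize(f["color"][130:220,90:210],(800,600)))
```

```text
[352.30324459 191.83730884] [397.11096087 259.62705055]
[360.57813519 168.77203491] [401.72777205 237.33523561]
[364.8062579  156.98664546] [404.08725356 225.94271308]
0 -0.045 [150.85952017 174.53941698]
0 0 [131.10752051 174.37218814]
0 0.045 [111.27972466 174.20431758]
0.02 -0.045 [148.68207348 173.40492097]
0.02 0 [128.45176186 173.23145396]
0.02 0.045 [108.14195179 173.05730529]
0.03 -0.045 [147.55375915 172.81704521]
0.03 0 [127.07549889 172.64030453]
0.03 0.045 [106.51578649 172.46286086]
```

View pics/top16.png

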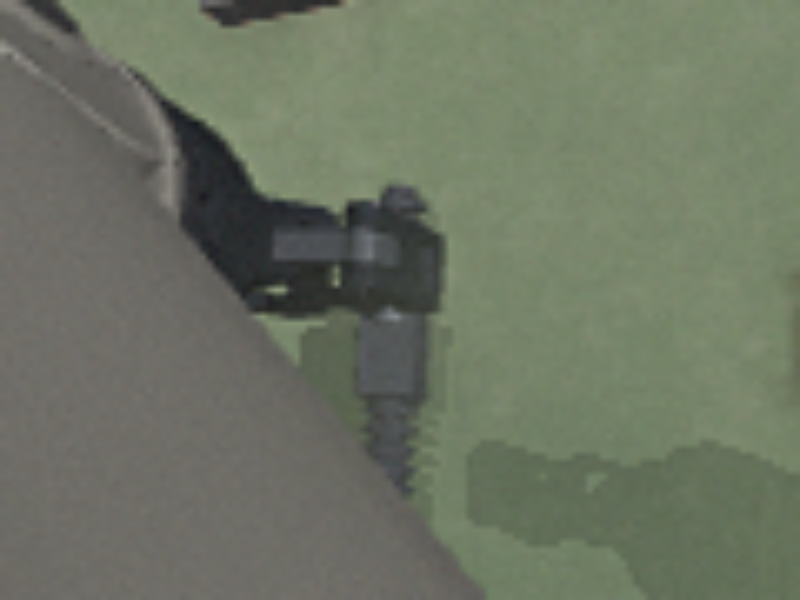

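>>> carry_out --series "0.25 0 5 0 1;0 0 5 0 1;0 0 4 0 0.5;0 0 0 0 0.5;0 0 0 0 0.5"

```text
clock: 16.6
tcp_pos: [0.4056, 0.2483, 0.0342]
orientation: [-3.14, 0.053, -0.002]
contact_force: [0.2, 0.5, 0.5]
grip_width: 0.0428
```

Run:
```python
from h import *
go(.404,.247,-.008,-2)
f=eyes.grab_frame("side");im=f["color"]
cv2.imwrite("pics/side17.png",cv2.resize(im[165:225,310:390],(800,600),interpolation=cv2.INTER_NEAREST))
```

```text
tcp [0.4056 0.2483 0.0342] ang -1.93 zdown [ 0.001  0.001 -1.   ] cm [-0.15  0.14  4.22] yaw 0.001 j [-0.32  0.46 -0.44  2.14  0.34  0.6  -2.6 ] F [0.2 0.5 0.5] w 0.0428 t 16.6
```

View pics/side17.png

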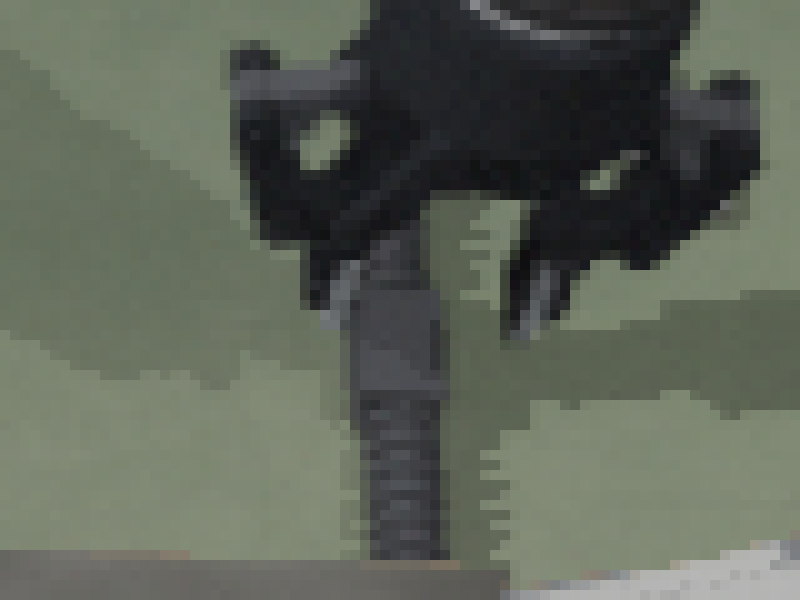

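Fingers centre about 3–4 mm to the left (+y) of the body after allowing for parallax. Shifting and descending.

>>> carry_out --series "-0.1 0.3 1 0 0.55;0 0 1.2 0 0.55;0 0 1 0 0.55;0 0 0.3 0 0.55;0 0 0 0 0.55"

```text
clock: 17.27
tcp_pos: [0.4035, 0.2447, -0.0024]
orientation: [3.141, -0.053, -0.001]
contact_force: [-0.4, 0.2, 0.1]
grip_width: 0.0468
```

Run:
```python
from h import *
go(.404,.247,-.008,-2)
f=eyes.grab_frame("side");im=f["color"]
cv2.imwrite("pics/side18.png",cv2.resize(im[165:225,310:390],(800,600),interpolation=cv2.INTER_NEAREST))
```

```text
tcp [ 0.4035  0.2447 -0.0024] ang -1.95 zdown [-0.001 -0.    -1.   ] cm [ 0.04 -0.23  0.56] yaw 0.001 j [-0.35  0.52 -0.39  2.16  0.39  0.52 -2.65] F [-0.4  0.2  0.1] w 0.0468 t 17.27
```

View pics/side18.png

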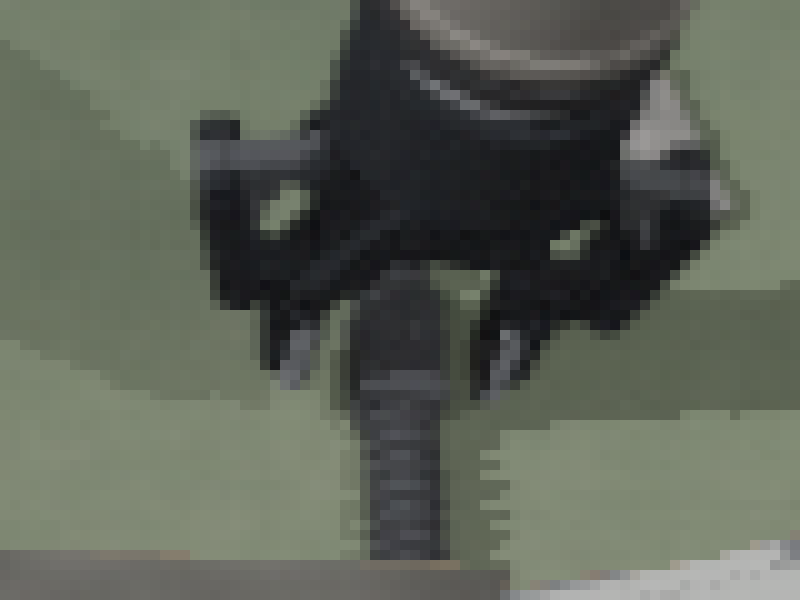

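Centred now: pads at (290,380) and (490,390), body at (402,350). Lowering 6 mm and closing.

>>> carry_out --series "0 0 0.3 0 0.5;0 0 0.3 0 0.4;0 0 0 0 0.1;0 0 0 0 0.1;0 0 0 0 0.1;0 0 0 0 0.1;0 0 0 0 0.1"

```text
clock: 18.2
tcp_pos: [0.4042, 0.2457, -0.0077]
orientation: [-3.14, 0.053, -0.002]
contact_force: [0.0, 4.8, 3.9]
grip_width: 0.0229
```

Run:
```python
from h import *
go(.404,.247,-.008,-2)
f=eyes.grab_frame("side");im=f["color"]
cv2.imwrite("pics/side19.png",cv2.resize(im[165:225,310:390],(800,600),interpolation=cv2.INTER_NEAREST))
```

```text
tcp [ 0.4042  0.2457 -0.0077] ang -1.94 zdown [ 0.001  0.002 -1.   ] cm [-0.02 -0.13  0.03] yaw 0.001 j [-0.36  0.53 -0.39  2.16  0.4   0.51 -2.66] F [0.  4.8 3.9] w 0.0229 t 18.2
```

View pics/side19.png

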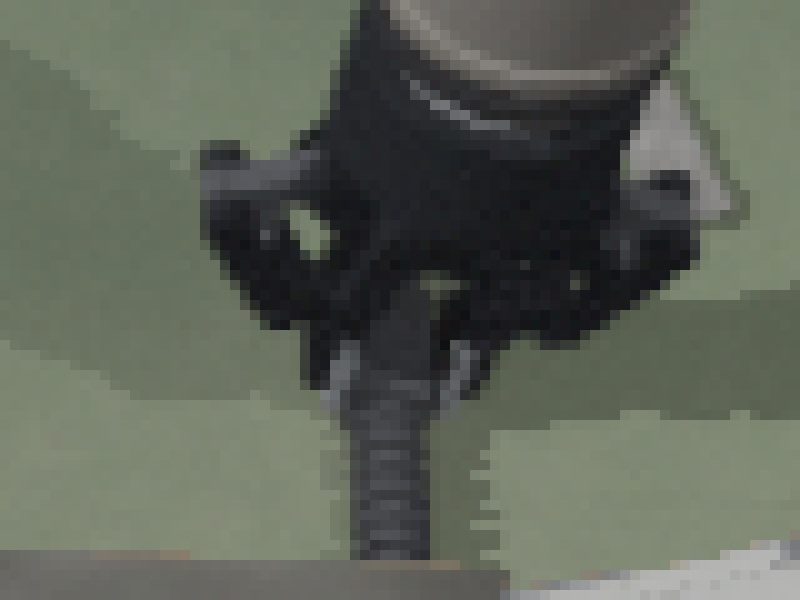

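Gripped at 22.9 mm. Lifting.

>>> carry_out --series "0 0 -2 0 0.1;0 0 -5 0 0.1;0 0 -5 0 0.1;0 0 -5 0 0.1;0 0 0 -0.145 0.1;0 0 0 -0.145 0.1;0 0 0 -0.145 0.1;0 0 0 0 0.1"

```text
clock: 19.25
tcp_pos: [0.4027, 0.2424, 0.1607]
orientation: [3.077, 0.621, -0.006]
contact_force: [-1.1, 0.1, -3.3]
grip_width: 0.0225
```

Run:
```python
from h import *
go(.54,.02,.16,22.9);go(.504,-.234,.16,22.9)
```

```text
tcp [0.4027 0.2424 0.1607] ang 22.81 zdown [-0.003 -0.003 -1.   ] cm [ 4.03 25.83  0.1 ] yaw -0.002 j [-0.14  0.27 -0.61  2.05  0.2   0.88 -2.04] F [-1.1  0.1 -3.3] w 0.0225 t 19.25
tcp [0.4027 0.2424 0.1607] ang 22.81 zdown [-0.003 -0.003 -1.   ] cm [-9.13 47.85  0.19] yaw -0.002 j [-0.14  0.27 -0.61  2.05  0.2   0.88 -2.04] F [-1.1  0.1 -3.3] w 0.0225 t 19.25
```

>>> carry_out --series "0.1 4.85 0 0 0.1;0.1 4.85 0 0 0.1;0.1 4.85 0 0 0.1;0.1 4.85 0 0 0.1;0 4.85 0 0 0.1;-1.84 4.73 0 0 0.1;-1.84 4.73 0 0 0.1;-1.84 4.73 0 0 0.1"

```text
clock: 20.25
tcp_pos: [0.5051, -0.1313, 0.1611]
orientation: [-3.08, -0.619, 0.004]
contact_force: [-0.4, 0.0, -3.4]
grip_width: 0.0225
```

>>> carry_out --series "-1.84 4.73 0 0 0.1;-1.84 4.73 0 0 0.1;0 0 0 0 0.1;0 0 0 0 0.1;0 0 0 0 0.1"

```text
clock: 20.88
tcp_pos: [0.5094, -0.2292, 0.1617]
orientation: [-3.078, -0.627, 0.001]
contact_force: [-0.3, 0.0, -2.8]
grip_width: 0.0222
```

Run:
```python
from h import *
go(.504,-.2335,.06,22.9)
f=eyes.grab_frame("top")
cv2.imwrite("pics/top20.png",cv2.resize(f["color"][80:180,290:424],(800,597),interpolation=cv2.INTER_CUBIC))
```

```text
tcp [ 0.5094 -0.2292  0.1617] ang 23.02 zdown [-0.001  0.001 -1.   ] cm [-0.66  0.2  10.17] yaw 0.002 j [ 0.6   0.37 -0.36  1.87  0.16  0.93 -1.  ] F [-0.3  0.  -2.8] w 0.0222 t 20.88
```

View pics/top20.png

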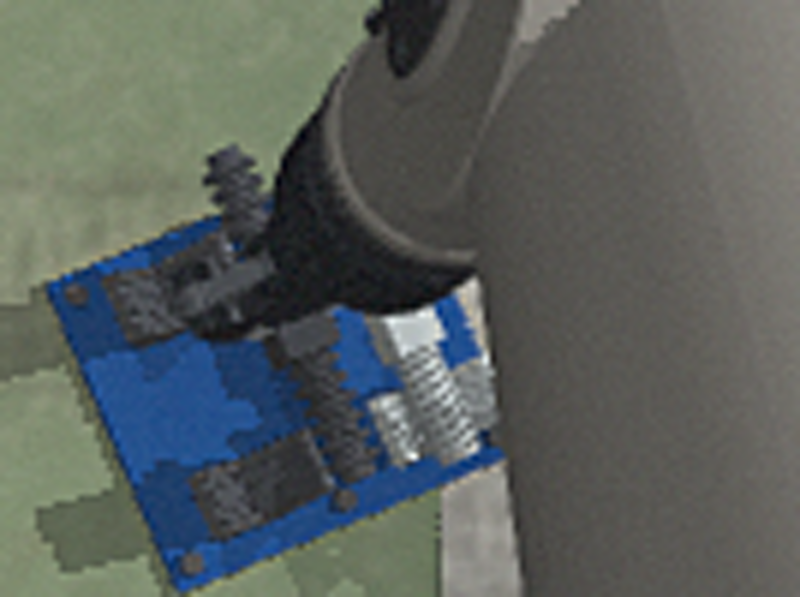

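>>> carry_out --series "-0.66 0.2 3 0 0.1;0 0 4 0 0.1;0 0 3 0 0.1;0 0 0 0 0.1;0 0 0 0 0.1"

```text
clock: 21.55
tcp_pos: [0.5054, -0.2348, 0.0632]
orientation: [3.078, 0.626, 0.002]
contact_force: [0.4, -1.4, -2.0]
grip_width: 0.0226
```

Run:
```python
from h import *
go(.504,-.2335,.026,22.9)
f=eyes.grab_frame("top")
cv2.imwrite("pics/top21.png",cv2.resize(f["color"][80:180,290:424],(800,597),interpolation=cv2.INTER_CUBIC))
t=r.get_obs()["tcp_pos"]
for s in(-1,0,1): print((proj(f,t+[s*.07*np.cos(.4),s*.07*np.sin(.4),.021])-[290,80])*5.97)
```

```text
tcp [ 0.5054 -0.2348  0.0632] ang 23.00 zdown [ 0.002 -0.    -1.   ] cm [-0.08 -0.18  3.72] yaw 0.002 j [ 0.58  0.5  -0.32  1.95  0.23  0.73 -1.05] F [ 0.4 -1.4 -2. ] w 0.0226 t 21.55
[300.79429253 510.15976328]
[236.95467479 363.11457156]
[173.6163251  217.22397725]
```

View pics/top21.png

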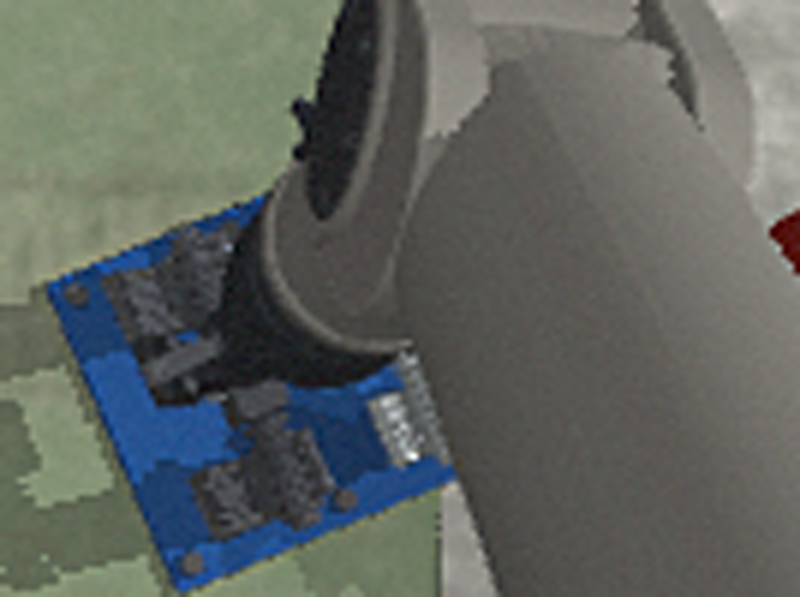

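Stud is over the dark V, with ends near crop (205,240) and (305,520). Correcting 2 mm and descending.

>>> carry_out --series "0 -0.2 1 0 0.1;0 0 1 0 0.1;0 0 0.6 0 0.1;0 0 0.4 0 0.1;0 0 0 0 0.1"

```text
clock: 22.22
tcp_pos: [0.5033, -0.2332, 0.0316]
orientation: [-3.078, -0.625, 0.001]
contact_force: [-0.7, -0.7, -2.3]
grip_width: 0.0227
```

>>> carry_out --series "0 0 0.3 0 0.1;0 0 0.2 0 0.1;0 0 0 0 0.1"

```text
clock: 22.6
tcp_pos: [0.5036, -0.2333, 0.027]
orientation: [3.079, 0.625, 0.0]
contact_force: [1.0, -0.4, -2.0]
grip_width: 0.0224
```

Run:
```python
from h import *
go(.504,-.2335,.026,22.9)
f=eyes.grab_frame("top")
cv2.imwrite("pics/top22.png",cv2.resize(f["color"][80:180,290:424],(800,597),interpolation=cv2.INTER_CUBIC))
```

```text
tcp [ 0.5036 -0.2333  0.027 ] ang 22.96 zdown [ 0. -0. -1.] cm [0.03 0.03 0.1 ] yaw 0.001 j [ 0.56  0.55 -0.3   1.97  0.26  0.66 -1.08] F [ 1.  -0.4 -2. ] w 0.0224 t 22.6
```

View pics/top22.png

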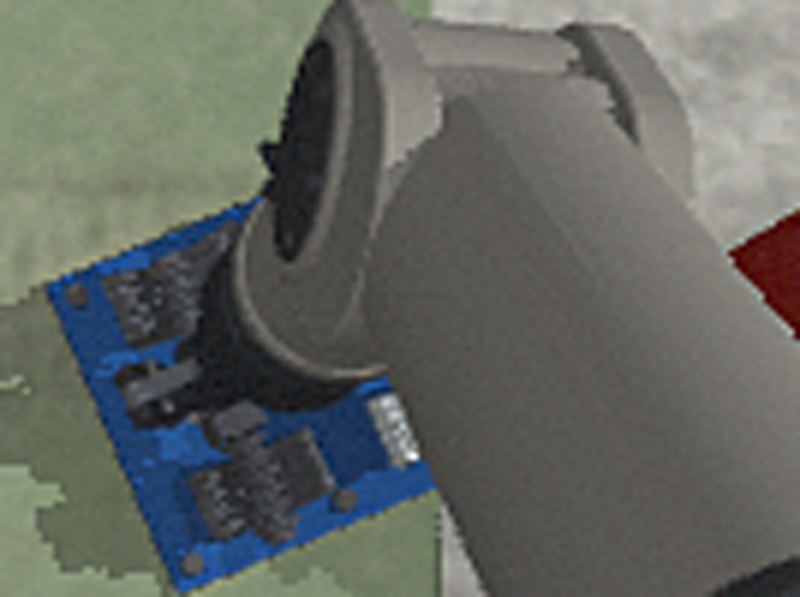

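>>> carry_out --series "0 0 0.15 0 0.1;0 0 0 0 0.1"

```text
clock: 22.9
tcp_pos: [0.5038, -0.2336, 0.0261]
orientation: [3.078, 0.626, 0.001]
contact_force: [-1.7, -0.9, 3.9]
grip_width: 0.0224
```

>>> carry_out --series "0 0 0.1 0 0.1;0 0 0 0 0.1"

```text
clock: 23.15
tcp_pos: [0.5038, -0.2337, 0.026]
orientation: [3.077, 0.626, 0.0]
contact_force: [-4.4, -0.0, 13.8]
grip_width: 0.0224
```

Seated: z is 0.026 as predicted, and the force is rising. Releasing and retreating up.

>>> carry_out --series "0 0 0 0 0.4;0 0 0 0 0.55;0 0 0 0 0.55;0 0 -2 0 0.55;0 0 -4 0 0.55;0 0 -5 0 0.55;0 0 -5 0 0.55;0 0 0 0 0.55"

```text
clock: 24.15
tcp_pos: [0.5063, -0.2341, 0.1887]
orientation: [3.074, 0.624, 0.011]
contact_force: [-0.0, 0.7, -0.2]
grip_width: 0.0472
```

>>> carry_out --series "1.5 -5 0 0 0.55;1.5 -5 0 0 0.55;1.5 -5 0 0 0.55;0.5 -5 0 0 0.55;0 -5 0 0 0.55;0 0 0 0 0.55;0 0 0 0 0.55"

```text
clock: 25.02
tcp_pos: [0.4518, 0.0159, 0.1839]
orientation: [3.079, 0.625, -0.001]
contact_force: [-0.3, -0.8, 0.4]
grip_width: 0.047
```

Run:
```python
from h import *
go(.504,-.2335,.026,22.9)
f=eyes.grab_frame("top");cv2.imwrite("pics/top23f.png",f["color"])
cv2.imwrite("pics/top23.png",cv2.resize(f["color"][80:180,290:424],(800,597),interpolation=cv2.INTER_CUBIC))
for q in("coarse_stud_mid","fine_stud_mid","coarse_notch","fine_notch"):
    for d in spotter.mark_of(f,q): print(q,np.round(d["uv"],1),round(d["confidence"],2),np.round(onz(f,d["uv"],.0456),4))
for q in("coarse_stud_mid","fine_stud_mid"):
  for d in spotter.trace(f,q):
    ys,xs=np.nonzero(d["pixels"]);P=np.array([onz(f,(x,y),.05)[:2] for x,y in zip(xs,ys)])
    u,s,v=np.linalg.svd(P-P.mean(0),full_matrices=False);rc=cv2.minAreaRect(P.astype(np.float32)*1000)
    print(q,round(d["confidence"],2),np.round(d["uv"]),P.mean(0),np.round(rc[0]),np.round(rc[1]),np.degrees(np.arctan(v[0,1]/v[0,0])))
```

```text
tcp [0.4518 0.0159 0.1839] ang 22.96 zdown [-0.001 -0.    -1.   ] cm [-4.91 25.   15.79] yaw 0.001 j [ 0.3   0.19 -0.52  2.07  0.12  0.91 -1.46] F [-0.3 -0.8  0.4] w 0.047 t 25.02
coarse_stud_mid [325.7 145.3] 0.84 [ 0.502  -0.2335  0.0456]
fine_stud_mid [355.5 131.2] 0.91 [ 0.5418 -0.3157  0.0456]
fine_stud_mid [346.  259.2] 0.73 [ 0.1965 -0.2846  0.0456]
fine_notch [354.9 129.3] 0.95 [ 0.5471 -0.3142  0.0456]
coarse_stud_mid 0.76 [325. 144.] [ 0.49946521 -0.2358291 ] [ 499. -235.] [137.  29.] 23.380980998452035
fine_stud_mid 0.97 [357. 129.] [ 0.54061255 -0.31600918] [ 537. -318.] [139.  29.] 22.976773362200333
fine_stud_mid 0.57 [352. 262.] [ 0.18826765 -0.29266753] [ 188. -291.] [128.  21.] 70.90147244982853
```

View pics/top23.png

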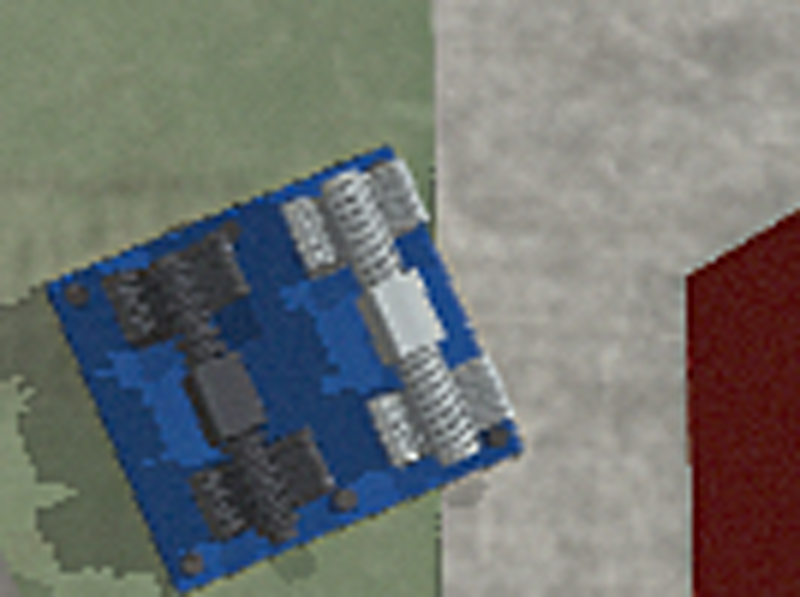

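Both studs lie in their Vs. The coarse body is at crop (230,397) and the fine body at (402,318), each midway between its jaws. Handing in.

```bash
python3 -c "
from h import *
print(r.hand_in());print(r.get_obs()['clock'])"
```

```text
the job is handed in; nothing more can be done
None
the job is handed in; nothing more can be done
```

I placed the fine stud in the bright, fine-toothed notch and the coarse stud in the dark, wide-toothed notch. I released both, moved the arm clear and handed in at about 25 s; no verdict was reported. The plain pin and the orange look-alike were not touched.

**Last checks (top camera, after release):**

| Stud | Measured angle | Notch angle | Offset from the estimated seat |
|---|---|---|---|
| Fine | 23.0° | about 22.9° | about 2 mm (up to 3 mm by outline fit) |
| Coarse | 23.4° | about 22.9° | about 3–6 mm, mostly along the notch |

- **Seating:** both bodies show between the jaws. Contact force rose on the way down at the height predicted for a seated stud. I did not see the seated height directly, because the side camera's view of the gauge is mostly blocked.
- **First grasp missed:** my first try at the fine stud closed on nothing, with the fingertips just above the body. The tips stood about 15–20 mm higher than the reported tool height and the tip reach implied. I regripped lower using the side view and carried that height offset over to both placements.
- **Disagreement:** the side camera showed parts about 3–5 mm off in y from the top camera, more than the stated 2 mm calibration. I judged the alignment relatively within each picture.

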